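# Press the guarded vent bar of a pressure console

### The arm

A 7-joint arm with a two-finger parallel gripper is mounted at the origin on the work surface. World frame = base frame: x ahead of the robot, y to its left, z up, the work surface at z = 0. Lengths are in m, angles in rad, forces in N, time in s.
With the tool pointing down it reaches from about 0.35 to 0.9 m from the base axis. Payload 8.1 kg.
Tool frame: the origin (TCP) lies on the centre line of the jaws, within the pads' length; the fingertips stand 22 mm ahead of it and the grasp point (between the pads) lies 3 mm ahead of it; z points along the fingers, y is the direction in which the jaws open and shut (so a half turn about z gives the same grasp; the last joint's range is limited). The gripper opens to 85 mm and grips with 20 to 120 N. Pads are 22 mm wide; open, the fingers measure 114 mm over their backs; the gripper's body (76 mm by 85 mm) begins 54 mm behind the grasp point. The pads swing forward as they close: fully open they stand 13 mm farther back than shut.
Start: joints at [1.091, 0.434, 0.025, 1.573, -0.012, 1.134, -0.075], TCP at [0.23, -0.581, 0.253] pointing down, gripper open.
Joint ranges: [-2.62, 2.62], [-0.44, 2.09], [-1.27, 1.32], [0.08, 2.57], [-1.32, 4.46], [0.12, 2], [-2.74, 2.74]. Speed limits (rad/s): [2.22, 2.22, 3.01, 3.01, 3.14, 3.14, 3.14].

### API

Orientations are given as a rotation vector (axis times angle).
In Python, from station import env, viewer gives the robot as it stands.
- The arm moves only by the shell command python3 -m creep 'ROWS' [OPENING] [FORCE]. ROWS is a JSON object of lists of equal length, an entry for each row: "travel": the shift along the tool's x, y, z in units of 50 mm (1.0 is 50 mm), a list of three; "rotation": the turn, a rotation vector about the tool's x, y, z in units of 8 degrees (1.0 is 8 degrees), a list of three. A call has exactly 10 rows; each row shifts and turns the commanded pose from where the row before left it, along the tool's axes as they then stand; what a row does not reach is not made up. A row lasts 1/10 s, in which the tool goes at most 50 mm and 8.59 degrees, less where a joint would pass 70% of its speed; a pose out of reach is approached as far as the arm can. A call is refused whole if a number of a shift passes 1 or a number of a turn 1, either way. A call with a gripper value outside its range is refused whole. OPENING is the closure, from -1 (fully open) to 1 (shut), so that 0 is half open, set as the call begins (- or left out, the last holds). The fingers move at their own pace and stop on an object; FORCE is the grip in N (left out, the last holds). Time passes only in rows, so rows that do not move let the fingers close, or fill a call up. It gives the time, the measured TCP pose, the force and the opening at its end, in the units of the state.
- env.get_state(): the state, without advancing time (a new reading comes with each control period).
- viewer.read_camera(name): name is "scene" or "top" or "wrist"; returns a dict with "frame" (480x640x3 uint8, blue, green, red), "camera_matrix" (3x3 intrinsics, pixels), "k1" (the pictures are not rectified: a ray, as slopes to the right and down, at radius r is drawn at 1 + k1 r^2 times it, then the intrinsics apply), "eye" and "orientation" of the camera in the world. Camera axes: x right, y down, z forward; pixel columns grow to the right and rows downward; lengths in m; the calibration is good to about 2 mm. A picture is of the moment at which its call begins. There is no depth.
- env.sign_off(): hands the job in, once; it reports no verdict.
The state is a dict: "clock": time; "joint_positions": joint angles; "joint_velocities": joint speeds; "joint_torque": joint torques, N m; "tcp_pos": TCP position; "eef_rot": TCP orientation; "ft_force": force on the tool from outside, world axes, zero at the start; "moment": the same for the moment, N m; "opening": finger opening in m.
Only numpy, scipy, OpenCV 4.12 (cv2) and the standard library are available. Lean on these libraries where they do the work, as an engineer would, in place of code of your own. Each camera call takes 0.05 s, during which the arm holds its last target.

### The job

Vent the pressure console: slide the clear yellow-edged guard fully back off the long red bar, then press the bar down at its middle until it is fully home, so that both of its ends always go down together and it never tips. Then slide the guard fully forward over the bar again, leaving the bar down, and do not disturb the loose parts lying on the console or anything else on the bench.

Things in the scene. Friction and masses are not known exactly. Their poses are not given: they have to be found in the camera images.
- console: Grey bench-top pressure console, fixed, 250 mm deep (x) by 370 mm wide (y); deck 75 mm above the bench. Origin: centre of its underside, on the bench. x points level from its front (robot side) to its rear, y along the bar, z up. Yaw up to 0.4 rad either way. Two dial gauges, 60 mm across, 103 mm high over the bench, stand on the rear deck at x 92 mm, y +/-125 mm.
- bar_center (a point): Centre of the top face of the red vent bar: 280 mm long (console y), 32 mm wide (x), 14 mm thick, at x -55 mm of the console, y 0. Top face 109 mm above the bench when up, 95 mm when fully home. Axes as the console's while level. Covered by the guard's clear plate while the guard is forward.
- vent_bar (a joint): How far the bar's middle is pressed down, in m: 0 up, 0.014 fully home at a hard stop (starts between 0 and 0.002). It takes about 6 N all the way, and it stays where it is left: it does not spring back.
- bar_tilt (a joint): Tipping of the bar about a hinge at its middle (axis: console x), rad, 0 level. A centring spring of 12 N m per rad holds it level, so a 15 N press 16 mm off the middle tips it by 0.02 rad and one on an end tips it heavily. One end is 5.6 mm lower than the other at 0.02 rad.
- guard_lip (a point): Centre of the upright yellow lip for pushing the guard: 10 mm thick (console x), 80 mm wide (y), from 122 to 150 mm above the bench, at the middle of the guard's clear plate (60 mm in x, 344 mm in y, 117 to 122 mm above the bench, 2 mm high yellow strips along its front and rear edges). Axes as the console's. Guard fully forward: right above the bar's centre line.
- guard (a joint): How far the guard is slid back (console +x, away from the console's front), in m: 0 fully forward over the bar, 0.085 fully back at a hard stop (starts between 0 and 0.006). Sliding takes about 3 N; it stays where it is left.
- fitting_mid (a point): Middle of a loose brass fitting, 26 mm across and 28 mm tall, standing on the rear deck between the dial gauges, 85 to 105 mm behind the console's origin. To be left alone.
- coupler_mid (a point): Middle of a loose steel coupler with a blue top, 28 mm across and 26 mm tall, standing on the rear deck between the dial gauges, 85 to 105 mm behind the console's origin. To be left alone.
- wrench_a: Loose wrench on a white wipe on the bench, well to the left of the console. To be left alone.
- wrench_b: Smaller loose wrench on the same white wipe. To be left alone.
- sniff_can: Loose blue can, 48 mm across and 130 mm tall, on the left of the bench. Origin at its underside. To be left alone.
- mouse: Loose black computer mouse on the right of the bench. To be left alone.
- pen: Loose black pen lying on the green record book on the right of the bench. To be left alone.

How it is judged:
By the outcome, as a careful person would: the job done as asked, in the order asked, and still so for the second after the job is handed in, with the robot touching nothing.
It also fails if it takes over 48 s, if anything falls off the work surface, if the arm or the gripper's body presses on something with over 40 N, if the wrist force passes 120 N, or if a joint passes its speed limit or range.

## Working session

There is one attempt and no reset: what is moved stays moved. The work goes in short steps, Python scripts to look and compute and a shell command to move; the robot and the scene stay as the last step left them, time stands still between calls to the robot, and variables do not carry over. Pictures are saved under pics/ and viewed, and the job is handed in when it is done.

```bash
ls; mkdir -p pics
cat > h.py <<'E'
from station import env, viewer
import cv2, numpy as np
from scipy.spatial.transform import Rotation as R
def snap(n,tag):
    d=viewer.read_camera(n); cv2.imwrite(f'pics/{tag}.png',d['frame']); np.savez(f'pics/{tag}.npz',**{k:np.array(v) for k,v in d.items()}); return d
E
python3 - <<'E'
from h import *
for n in ['scene','top','wrist']:
    d=snap(n,n+'0'); print(n,d['camera_matrix'],d['k1'],d['eye'],d['orientation'])
print(env.get_state())
E
```

```text
pics
scene [[578.45699291   0.         313.94559561]
 [  0.         578.45699291 235.9340163 ]
 [  0.           0.           1.        ]] -0.08572367894116768 [ 1.13022309 -0.50002952  1.42658557] [-2.40723015 -1.08912638  0.3058421 ]
top [[606.14458904   0.         315.89714432]
 [  0.         606.14458904 235.07368643]
 [  0.           0.           1.        ]] 0.06765167807086363 [ 0.20278369 -0.00759686  1.71943341] [-2.148544    2.0659924  -0.22403651]
wrist [[372.67131575   0.         321.12120661]
 [  0.         372.67131575 240.11889857]
 [  0.           0.           1.        ]] -0.07226705424556046 [ 0.30320108 -0.55154279  0.37392939] [ 2.37657812 -1.6144719  -0.25578547]
{'clock': 0.15, 'joint_positions': array([ 1.09139883,  0.43508315,  0.02498037,  1.57390037, -0.01155822,
        1.13401815, -0.07509011]), 'joint_velocities': array([-0.00219372, -0.00266863, -0.00103657, -0.00157936, -0.00085834,
        0.00052049,  0.00020124]), 'joint_torque': array([ 3.04539426e-03, -6.70883274e+01,  1.02670323e+00, -3.16447878e+01,
        1.56329497e-02,  8.93072924e-03, -1.90431585e-06]), 'tcp_pos': array([ 0.22977106, -0.58083268,  0.25268901]), 'eef_rot': array([-3.08483414e+00, -5.88079167e-01,  6.09384133e-04]), 'ft_force': array([ 0.5710216 ,  0.42901963, -0.48911427]), 'moment': array([0.01357014, 0.00050643, 0.02446892]), 'opening': 0.08529654699563001}
```

View pics/scene0.png

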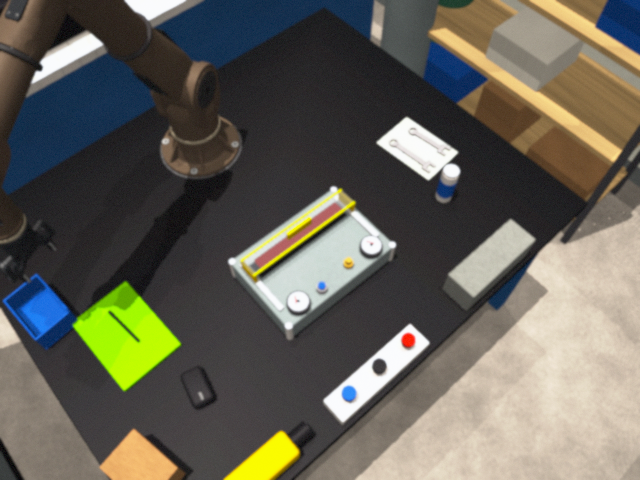

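View pics/top0.png

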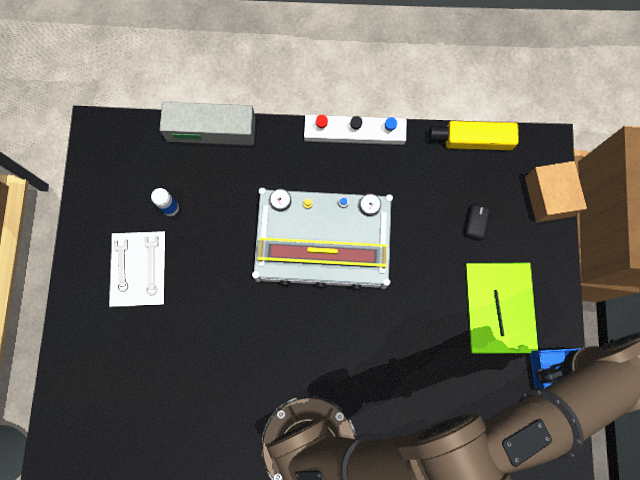

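View pics/wrist0.png

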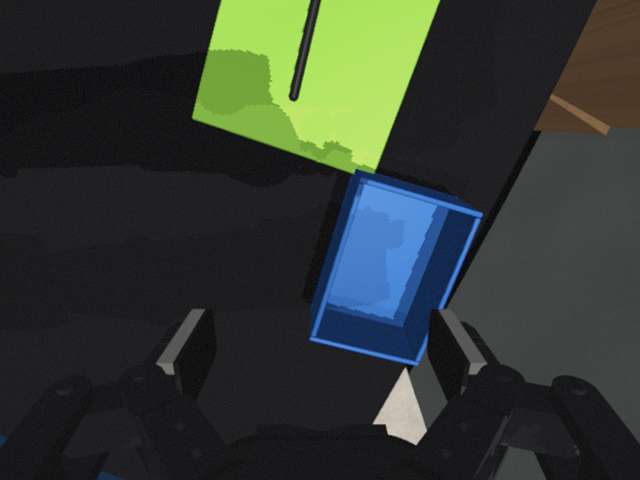

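The top view shows the console around (323,238), with its guard lip at (322,250). The scene view shows the lip at about (299,227). I'll zoom in on both to measure.

```bash
cat >> h.py <<'E'
def ray(d,px):
    K=d['camera_matrix'];k1=float(d['k1'])
    u=(np.array(px,float)-K[:2,2])/K[0,0]
    s=u.copy()
    for _ in range(20): s=u/(1+k1*(s@s))
    v=R.from_rotvec(d['orientation']).apply([s[0],s[1],1]); return np.array(d['eye']),v
def proj(d,P):
    K=d['camera_matrix'];k1=float(d['k1'])
    p=R.from_rotvec(d['orientation']).inv().apply(np.atleast_2d(P)-d['eye']); s=p[:,:2]/p[:,2:]
    s=s*(1+k1*(s**2).sum(1,keepdims=True)); return s*K[0,0]+K[:2,2]
def atz(d,px,z):
    o,v=ray(d,px); return o+v*(z-o[2])/v[2]
def load(t): return dict(np.load(f'pics/{t}.npz'))
def tri(obs):
    A=np.zeros((3,3));b=np.zeros(3)
    for d,p in obs:
        o,v=ray(d,p);v=v/np.linalg.norm(v);M=np.eye(3)-np.outer(v,v);A+=M;b+=M@o
    return np.linalg.solve(A,b)
def crop(t,x,y,w,h,f,out):
    i=cv2.imread(f'pics/{t}.png')[y:y+h,x:x+w]; cv2.imwrite(f'pics/{out}.png',cv2.resize(i,None,fx=f,fy=f,interpolation=cv2.INTER_CUBIC))
E
python3 - <<'E'
from h import *
crop('top0',243,175,160,120,5,'topc'); crop('scene0',220,180,190,160,4,'scenec')
E
```

```text
(no output)
```

View pics/topc.png

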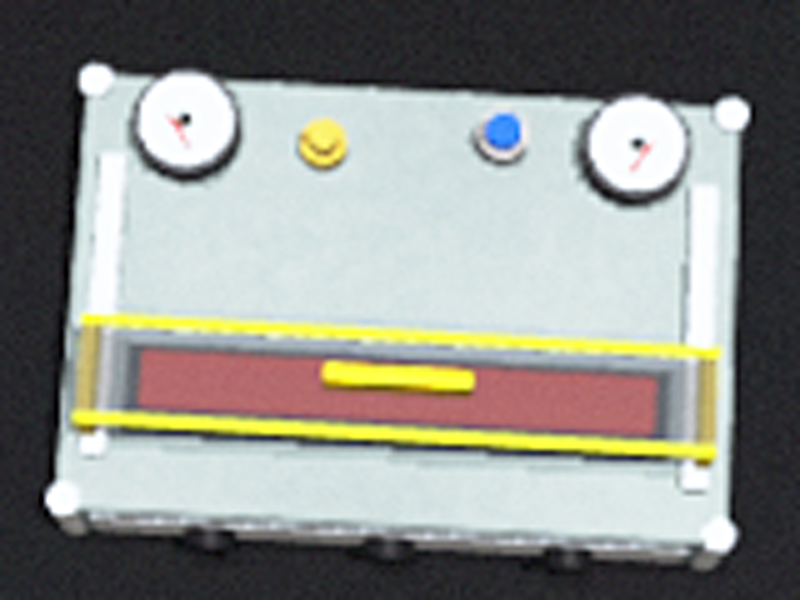

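View pics/scenec.png

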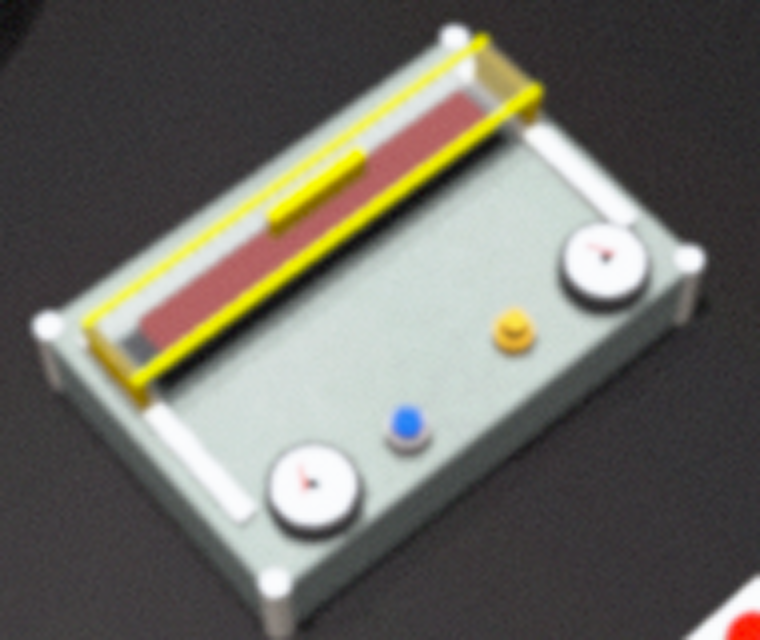

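```bash
cat > fit.py <<'E'
from h import *
from scipy.optimize import least_squares
T=load('top0');S=load('scene0')
ft=lambda c:(np.array(c)+.5)/5-.5+[243,175]
fs=lambda c:(np.array(c)+.5)/4-.5+[220,180]
pts={ # local xyz, isguard, top, scene
'gL':((.092,.125,.103),0,(185,122),(606,256)),
'gR':((.092,-.125,.103),0,(637,147),(314,482)),
'rl':((-.025,.172,.124),1,(90,320),(541,92)),
'fl':((-.085,.172,.124),1,(77,415),(486,42)),
'rr':((-.025,-.172,.124),1,(718,354),(138,381)),
'fr':((-.085,-.172,.124),1,(712,455),(89,323)),
}
for k,(l,g,a,b) in pts.items(): print(k,tri([(T,ft(a)),(S,fs(b))]).round(4))
lipT=(398,372);lipS=(318,183)
print('lip',tri([(T,ft(lipT)),(S,fs(lipS))]))
for n,a,b in [('fit',(323,137),(515,325)),('coup',(503,130),(407,420))]: print(n,tri([(T,ft(a)),(S,fs(b))]).round(4))
def f(p,res=True):
    x,y,yaw,g=p; r=[]
    for k,(l,gd,a,b) in pts.items():
        P=np.array([x,y,0])+R.from_rotvec([0,0,yaw]).apply(np.array(l)+[g*gd,0,0])
        r+=list(proj(T,P)[0]-ft(a))+list(proj(S,P)[0]-fs(b))
    return np.array(r)
s=least_squares(f,[.5,0,0,0]);print(s.x,s.fun.round(2).reshape(-1,4))
x,y,yaw,g=s.x
W=lambda l:np.array([x,y,0])+R.from_rotvec([0,0,yaw]).apply(l)
print('bar',W([-.055,0,.109]),'lip',W([-.055+g,0,.15]))
E
python3 fit.py
```

```text
gL [0.6528 0.1072 0.0989]
gR [ 0.6488 -0.1432  0.0979]
rl [0.5364 0.1535 0.1164]
fl [0.4827 0.1552 0.1175]
rr [ 0.5295 -0.1872  0.1184]
fr [ 0.4748 -0.1848  0.1164]
lip [ 0.50706264 -0.01612004  0.14626817]
fit [0.6488 0.0301 0.0923]
coup [ 0.6553 -0.0697  0.0971]
[ 0.55908646 -0.0174208  -0.01872588  0.00246773] [[ 0.38 -0.62 -0.18 -0.31]
 [ 0.39 -0.54 -0.51 -0.59]
 [-1.48 -2.33  0.51 -0.86]
 [-0.63  0.61 -0.42 -2.17]
 [ 0.76 -1.85 -0.01  0.47]
 [ 1.23  0.   -1.9  -1.05]]
bar [ 0.5040961  -0.01639094  0.109     ] lip [ 0.5065634  -0.01643714  0.15      ]
```

The triangulated points agree with the stated geometry to within a few mm: yaw is about -0.02, the bar centre is near (0.504,-0.016) and the lip near (0.507,-0.016). Next I'll shut the gripper and move to the front of the console.

```bash
python3 -m creep '{"travel":[[0.5,-0.6,0],[0.6,-0.66,0],[0.6,-0.66,0],[0.6,-0.66,0],[0.6,-0.66,0],[0.6,-0.66,0],[0.6,-0.66,0],[0.6,-0.66,0],[0.6,-0.66,0],[0.5,-0.5,0]],"rotation":[[0,0,0],[0,0,0],[0,0,0],[0,0,0],[0,0,0],[0,0,0],[0,0,0],[0,0,0],[0,0,0],[0,0,0]]}' 1 20
```

```text
clock: 1.15
tcp_pos: [0.3825, -0.1753, 0.2534]
eef_rot: [-3.086, -0.59, -0.0]
ft_force: [0.4, 0.1, 0.3]
opening: -0.0002
```

```bash
python3 -m creep '{"travel":[[0.46,-0.5,0],[0.46,-0.5,0],[0.46,-0.5,0],[0.46,-0.5,0],[0.46,-0.5,0],[0,0,0],[0,0,0],[0,0,0],[0,0,0],[0,0,0]],"rotation":[[0,0,0],[0,0,0],[0,0,0],[0,0,0],[0,0,0],[0,0,0.946],[0,0,0.946],[0,0,0.946],[0,0,0],[0,0,0]]}'
python3 - <<'E'
from h import *
snap('wrist','w1');s=env.get_state();print(s['tcp_pos'],s['eef_rot'],R.from_rotvec(s['eef_rot']).as_matrix().round(4))
E
```

```text
clock: 2.15
tcp_pos: [0.4431, -0.0193, 0.2532]
eef_rot: [3.141, -0.024, -0.0]
ft_force: [-1.1, -1.1, -1.0]
opening: -0.0002
[ 0.44309497 -0.01938108  0.25323331] [ 3.14137650e+00 -2.50037155e-02 -2.93952681e-04] [[ 9.999e-01 -1.590e-02 -2.000e-04]
 [-1.590e-02 -9.999e-01 -1.000e-04]
 [-2.000e-04  1.000e-04 -1.000e+00]]
```

View pics/w1.png

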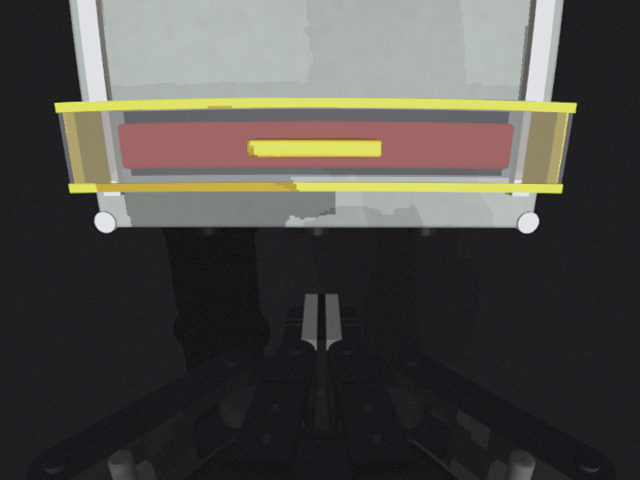

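The wrist view shows the lip at (248–381, 140–157), the bar at (119–512, 123–168) under the plate, and the shut fingertips at about (321,295).

Run:
```python
from h import *
d=load('w1');g=d['frame'].astype(int)
crop('w1',230,110,180,110,4,'w1lip')
hsv=cv2.cvtColor(d['frame'],cv2.COLOR_BGR2HSV)
# bar: red
m=((hsv[...,0]<8)|(hsv[...,0]>172))&(hsv[...,1]>80)&(hsv[...,2]>80)
ys,xs=np.nonzero(m);print('bar',xs.min(),xs.max(),ys.min(),ys.max())
for r in (130,162):
    c=np.nonzero(m[r])[0];print(r,c.min(),c.max())
for z in (.109,):
    for p in [(119.5,146),(512.5,146),(316,124),(316,168)]: print(p,atz(d,p,z).round(4))
for p in [(248,149),(381.5,149),(315,140.5),(315,157)]: print('lip',p,atz(d,p,.15).round(4))
for p in [(106,222),(528,222)]: print('post',atz(d,p,.085).round(4))
```

```text
bar 118 512 122 168
130 118 512
162 123 508
(119.5, 146) [0.5087 0.1233 0.109 ]
(512.5, 146) [ 0.5043 -0.1554  0.109 ]
(316, 124) [ 0.5199 -0.0166  0.109 ]
(316, 168) [ 0.4899 -0.016   0.109 ]
lip (248, 149) [0.5067 0.0233 0.15  ]
lip (381.5, 149) [ 0.5055 -0.0555  0.15  ]
lip (315, 140.5) [ 0.5109 -0.0164  0.15  ]
lip (315, 157) [ 0.5013 -0.0162  0.15  ]
post [0.4469 0.1585 0.085 ]
post [ 0.4416 -0.1891  0.085 ]
```

View pics/w1lip.png

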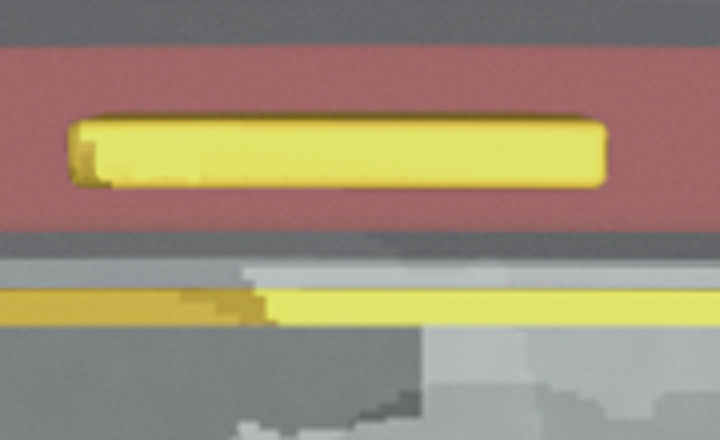

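```bash
python3 -m creep '{"travel":[[0,-0.07,0.3],[0,0,0.4],[0,0,0.4],[0,0,0.4],[0,0,0.3],[0,0,0.16],[0.2,0,0],[0.2,0,0],[0.2,0,0],[0,0,0]],"rotation":[[0,0,0],[0,0,0],[0,0,0],[0,0,0],[0,0,0],[0,0,0],[0,0,0],[0,0,0],[0,0,0],[0,0,0]]}'
python3 - <<'E'
from h import *
snap('wrist','w2');snap('scene','s2');s=env.get_state();print(s['tcp_pos'],s['ft_force'])
crop('s2',220,160,190,150,4,'s2c')
E
```

```text
clock: 3.2
tcp_pos: [0.4757, -0.0163, 0.156]
eef_rot: [-3.141, 0.031, -0.004]
ft_force: [0.5, -0.4, 0.4]
opening: 0.0002
[ 0.47369973 -0.0163476   0.15553505] [-0.74154166  0.29362815  0.45298968]
```

View pics/w2.png

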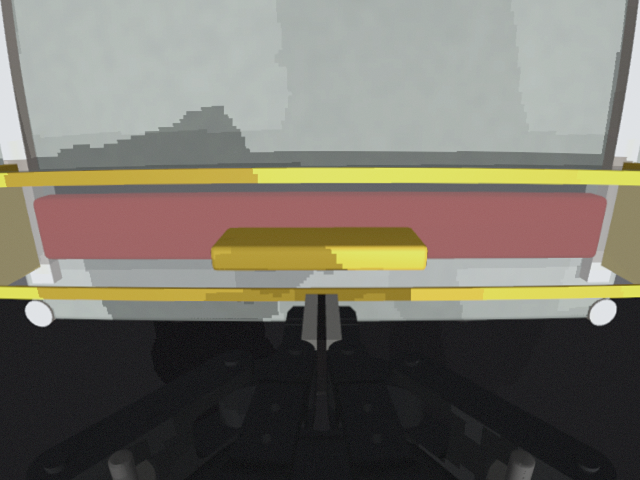

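View pics/s2c.png

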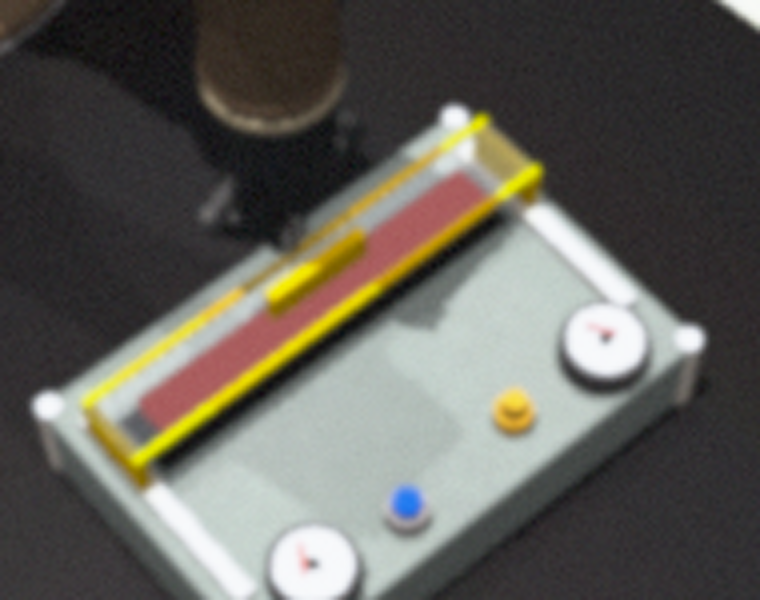

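The fingers are in front of the lip, centred on it at pixel column 321 against 319. Now I push it back.

```bash
python3 -m creep '{"travel":[[0.14,0,0],[0.14,0,0],[0.2,0,0],[0.2,0,0],[0.2,0,0],[0.2,0,0],[0.2,0,0],[0.2,0,0],[0.2,0,0],[0.1,0,0]],"rotation":[[0,0,0],[0,0,0],[0,0,0],[0,0,0],[0,0,0],[0,0,0],[0,0,0],[0,0,0],[0,0,0],[0,0,0]]}'
```

```text
clock: 4.3
tcp_pos: [0.5634, -0.0181, 0.1552]
eef_rot: [-3.141, 0.031, -0.0]
ft_force: [-3.5, 1.3, 2.8]
opening: -0.0003
```

```bash
python3 -m creep '{"travel":[[0.04,0,0],[0.04,0,0],[0.04,0,0],[0.04,0,0],[0.03,0,0],[0.03,0,0],[0.03,0,0],[0.02,0,0],[0,0,0],[0,0,0]],"rotation":[[0,0,0],[0,0,0],[0,0,0],[0,0,0],[0,0,0],[0,0,0],[0,0,0],[0,0,0],[0,0,0],[0,0,0]]}'
```

```text
clock: 5.3
tcp_pos: [0.575, -0.0183, 0.1552]
eef_rot: [3.141, -0.031, -0.003]
ft_force: [-6.6, 1.8, 1.7]
opening: -0.0
```

```bash
python3 -m creep '{"travel":[[0.03,0,0],[0.03,0,0],[0.03,0,0],[0.03,0,0],[0,0,0],[0,0,0],[0,0,0],[0,0,0],[0,0,0],[0,0,0]],"rotation":[[0,0,0],[0,0,0],[0,0,0],[0,0,0],[0,0,0],[0,0,0],[0,0,0],[0,0,0],[0,0,0],[0,0,0]]}'
```

```text
clock: 6.3
tcp_pos: [0.5753, -0.0184, 0.1547]
eef_rot: [3.14, -0.03, -0.02]
ft_force: [-29.1, 1.7, 20.3]
opening: 0.0
```

The guard is at its rear stop: TCP travel ended at x=0.5753 and the force jumped. I'll back off, raise and look.

```bash
python3 -m creep '{"travel":[[-0.1,0,0],[-0.2,0,0],[-0.3,0,-0.2],[-0.4,0,-0.4],[-0.4,-0.04,-0.4],[-0.4,0,-0.4],[-0.4,0,-0.4],[-0.4,0,-0.2],[-0.1,0,0],[0,0,0]],"rotation":[[0,0,0],[0,0,0],[0,0,0],[0,0,0],[0,0,0],[0,0,0],[0,0,0],[0,0,0],[0,0,0],[0,0,0]]}'
python3 - <<'E'
from h import *
d=snap('wrist','w3');s=env.get_state();print(s['tcp_pos'],R.from_rotvec(s['eef_rot']).as_matrix().round(4),s['ft_force'])
snap('scene','s3');crop('s3',220,160,190,150,4,'s3c')
E
```

```text
clock: 7.3
tcp_pos: [0.447, -0.0143, 0.2557]
eef_rot: [3.141, -0.032, 0.004]
ft_force: [0.5, -0.3, 0.1]
opening: 0.0004
[ 0.44739961 -0.01420638  0.25530313] [[ 9.998e-01 -2.000e-02  1.400e-03]
 [-2.000e-02 -9.998e-01 -3.000e-04]
 [ 1.400e-03  3.000e-04 -1.000e+00]] [-0.26819022 -0.37384103  0.01106203]
```

View pics/w3.png

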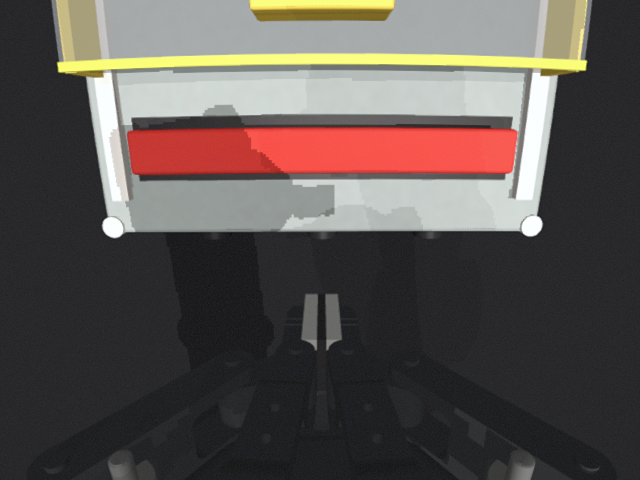

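View pics/s3c.png

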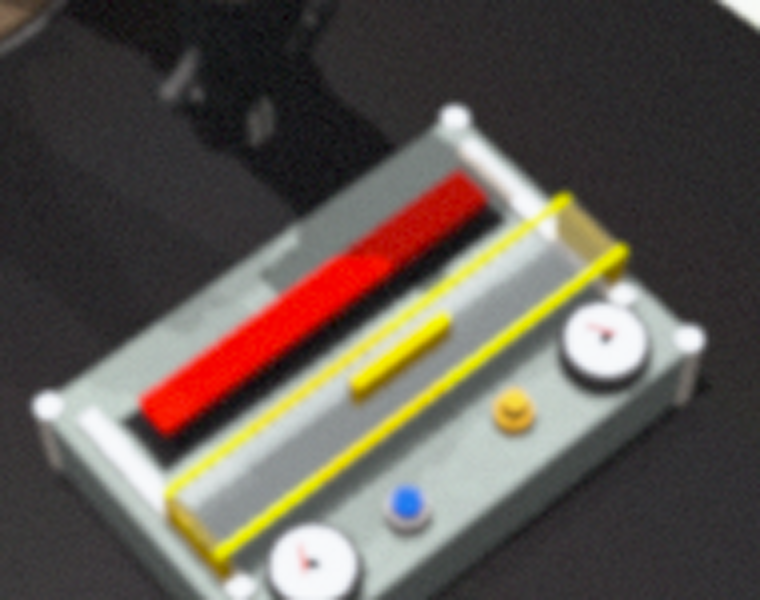

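The guard is fully back and the bar is clear at (128–517, 127–174). I'll measure its centre in the same wrist-camera frame, together with where the fingertips will land.

Run:
```python
from h import *
d=load('w3');hsv=cv2.cvtColor(d['frame'],cv2.COLOR_BGR2HSV)
m=((hsv[...,0]<8)|(hsv[...,0]>172))&(hsv[...,1]>150)&(hsv[...,2]>60)
for r in (135,145,155,165):
    c=np.nonzero(m[r])[0];a,b=atz(d,(c.min()-.5,r),.109),atz(d,(c.max()+.5,r),.109);print(r,c.min(),c.max(),a.round(4),b.round(4),((a+b)/2).round(4))
for c in (200,320,450):
    r=np.nonzero(m[:,c])[0];a,b=atz(d,(c,r.min()-.5),.109),atz(d,(c,r.max()+.5),.109);print(c,r.min(),r.max(),a.round(4),b.round(4))
# fingertip: tool tip predicted pixel
s=env.get_state();Rm=R.from_rotvec(s['eef_rot'])
for x in(-.011,.011): print(proj(d,s['tcp_pos']+Rm.apply([x,0,.022])))
```

```text
135 127 516 [0.5209 0.123  0.109 ] [ 0.5154 -0.1542  0.109 ] [ 0.5182 -0.0156  0.109 ]
145 129 515 [0.5139 0.1226 0.109 ] [ 0.5085 -0.1543  0.109 ] [ 0.5112 -0.0158  0.109 ]
155 130 513 [0.5068 0.123  0.109 ] [ 0.5014 -0.1536  0.109 ] [ 0.5041 -0.0153  0.109 ]
165 131 512 [0.4997 0.1234 0.109 ] [ 0.4942 -0.1537  0.109 ] [ 0.4969 -0.0152  0.109 ]
200 128 173 [0.524  0.0692 0.109 ] [0.4919 0.0726 0.109 ]
320 127 172 [ 0.5224 -0.0146  0.109 ] [ 0.4906 -0.014   0.109 ]
450 128 172 [ 0.5206 -0.1055  0.109 ] [ 0.4892 -0.1078  0.109 ]
[[321.50897637 332.33139215]]
[[321.54129492 287.15935895]]
```

```bash
python3 -m creep '{"travel":[[0.3,0,0],[0.4,0,0],[0.35,0,0],[0.12,0,0.3],[0,0,0.4],[0,0,0.4],[0,0,0.4],[0,0,0.4],[0,0,0.35],[0,0,0.1]],"rotation":[[0,0,0],[0,0,0],[0,0,0],[0,0,0],[0,0,0],[0,0,0],[0,0,0],[0,0,0],[0,0,0],[0,0,0]]}'
python3 - <<'E'
from h import *
snap('wrist','w4');s=env.get_state();print(s['tcp_pos'],R.from_rotvec(s['eef_rot']).as_matrix().round(4),s['ft_force'])
E
```

```text
clock: 8.4
tcp_pos: [0.5047, -0.0151, 0.1352]
eef_rot: [-3.141, 0.031, 0.006]
ft_force: [0.1, 1.1, -0.3]
opening: 0.0002
[ 0.50478134 -0.01505712  0.13554315] [[ 9.998e-01 -1.950e-02 -3.400e-03]
 [-1.950e-02 -9.998e-01  2.000e-04]
 [-3.400e-03 -2.000e-04 -1.000e+00]] [ 0.21054243  0.26224354 -0.88329458]
```

View pics/w4.png

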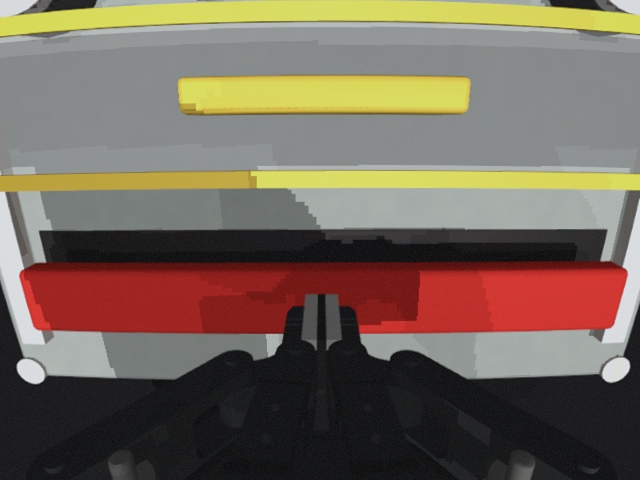

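The tips are over the bar's middle: the bar spans columns 20–627 and the tips sit at 321. Pressing slowly.

```bash
python3 -m creep '{"travel":[[0,0,0.04],[0,0,0.04],[0,0,0.04],[0,0,0.04],[0,0,0.04],[0,0,0.04],[0,0,0.04],[0,0,0.04],[0,0,0],[0,0,0]],"rotation":[[0,0,0],[0,0,0],[0,0,0],[0,0,0],[0,0,0],[0,0,0],[0,0,0],[0,0,0],[0,0,0],[0,0,0]]}'
python3 -c "
from station import env
s=env.get_state();print(s['tcp_pos'],s['ft_force'],s['moment'])"
```

```text
clock: 9.45
tcp_pos: [0.5057, -0.0151, 0.1222]
eef_rot: [3.141, -0.031, 0.002]
ft_force: [0.1, -0.1, 2.1]
opening: -0.0001
[ 0.50571712 -0.01508421  0.12215003] [ 0.1350922  -0.1109252   2.08070721] [-0.03637437 -0.01444321 -0.02774039]
```

```bash
python3 -m creep '{"travel":[[0,0,0.02],[0,0,0.02],[0,0,0.02],[0,0,0.02],[0,0,0.02],[0,0,0.02],[0,0,0],[0,0,0],[0,0,0],[0,0,0]],"rotation":[[0,0,0],[0,0,0],[0,0,0],[0,0,0],[0,0,0],[0,0,0],[0,0,0],[0,0,0],[0,0,0],[0,0,0]]}'
python3 -c "
from station import env
s=env.get_state();print(s['tcp_pos'],s['ft_force'],s['moment'])"
```

```text
clock: 10.45
tcp_pos: [0.5058, -0.0151, 0.1169]
eef_rot: [3.141, -0.031, 0.002]
ft_force: [-2.6, -0.1, 15.4]
opening: -0.0002
[ 0.50578783 -0.01505957  0.11691004] [-2.57559498 -0.06191843 15.42239044] [-0.11204693  0.71492308 -0.02491803]
```

```bash
python3 -m creep '{"travel":[[0,0,0.02],[0,0,0],[0,0,0],[0,0,0],[0,0,0],[0,0,0],[0,0,0],[0,0,0],[0,0,0],[0,0,0]],"rotation":[[0,0,0],[0,0,0],[0,0,0],[0,0,0],[0,0,0],[0,0,0],[0,0,0],[0,0,0],[0,0,0],[0,0,0]]}'
python3 - <<'E'
from h import *
s=env.get_state();print(s['tcp_pos'],s['ft_force'],s['moment'])
snap('wrist','w5')
E
```

```text
clock: 11.45
tcp_pos: [0.5059, -0.015, 0.1167]
eef_rot: [3.141, -0.031, 0.003]
ft_force: [-7.0, -0.8, 26.6]
opening: 0.0001
[ 0.50585136 -0.01499766  0.11672891] [-7.04761475 -0.79736682 26.59997743] [-0.1539917   1.59402076 -0.00252347]
```

View pics/w5.png

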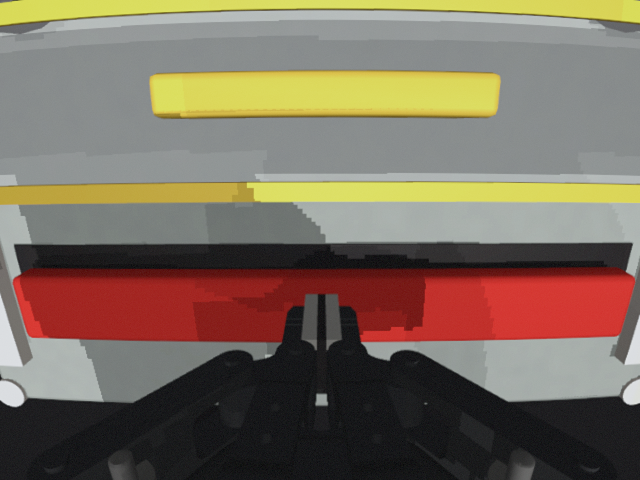

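The hard stop is reached: TCP z moved only 0.2 mm for 11 N more, with the tip at 0.0947. The bar is level in the image. Next I rise and cross over the lip.

```bash
python3 -m creep '{"travel":[[0,0,-0.1],[0,0,-0.3],[0,0,-0.5],[0,0,-0.5],[0,0,-0.4],[0.4,0,0],[0.5,0,0],[0.5,0,0],[0.5,0,0],[0.32,0,0]],"rotation":[[0,0,0],[0,0,0],[0,0,0],[0,0,0],[0,0,0],[0,0,0],[0,0,0],[0,0,0],[0,0,0],[0,0,0]]}'
python3 - <<'E'
from h import *
s=env.get_state();print(s['tcp_pos'],s['ft_force'],s['eef_rot'])
snap('wrist','w6');snap('scene','s6');crop('s6',220,160,190,150,4,'s6c')
E
```

```text
clock: 12.5
tcp_pos: [0.6176, -0.0173, 0.2043]
eef_rot: [-3.141, 0.031, 0.0]
ft_force: [-0.4, -0.3, -0.5]
opening: 0.0
[ 0.61758515 -0.01729955  0.20434299] [-0.3792157  -0.28601726 -0.52134873] [-3.14139013e+00  3.10222840e-02  2.25700270e-04]
```

View pics/s6c.png

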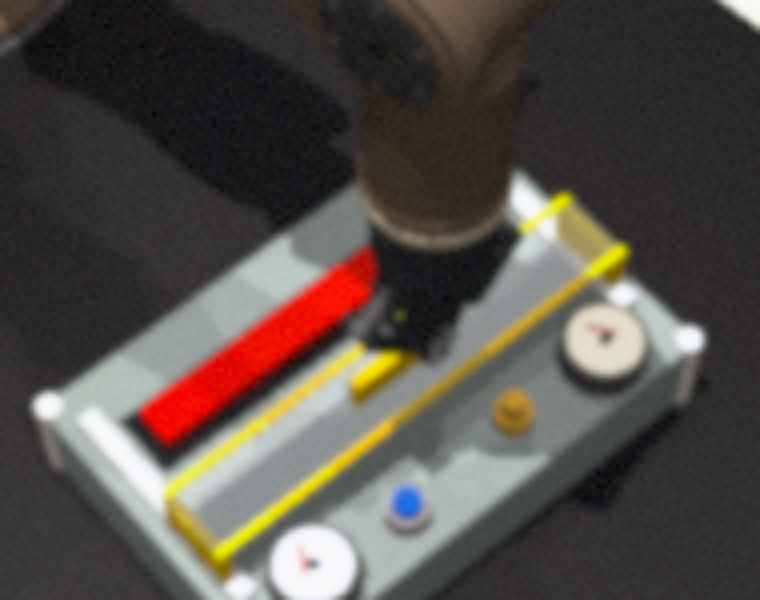

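View pics/w6.png

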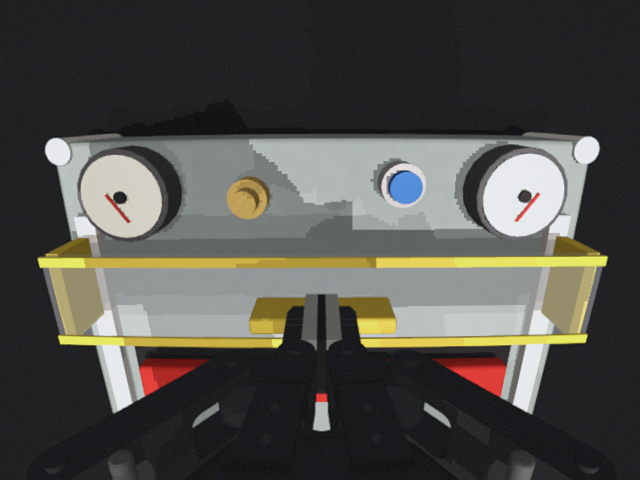

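The tips are behind the lip (lip at rows 298–333, tips forward of it) and well clear of the fitting (248,198) and the coupler (403,185). Descending behind the lip.

```bash
python3 -m creep '{"travel":[[0.08,0,0],[0,0,0.1],[0,0,0.16],[0,0,0.16],[0,0,0.16],[0,0,0.16],[0,0,0.14],[0,0,0.08],[0,0,0],[0,0,0]],"rotation":[[0,0,0],[0,0,0],[0,0,0],[0,0,0],[0,0,0],[0,0,0],[0,0,0],[0,0,0],[0,0,0],[0,0,0]]}'
```

```text
clock: 13.6
tcp_pos: [0.6205, -0.0172, 0.1569]
eef_rot: [-3.141, 0.031, -0.0]
ft_force: [0.5, -0.2, -0.5]
opening: 0.0001
```

```bash
python3 -m creep '{"travel":[[-0.14,0,0],[-0.14,0,0],[-0.18,0,0],[-0.2,0,0],[-0.2,0,0],[-0.2,0,0],[-0.2,0,0],[-0.2,0,0],[-0.2,0,0],[-0.1,0,0]],"rotation":[[0,0,0],[0,0,0],[0,0,0],[0,0,0],[0,0,0],[0,0,0],[0,0,0],[0,0,0],[0,0,0],[0,0,0]]}'
```

```text
clock: 14.6
tcp_pos: [0.5312, -0.0157, 0.157]
eef_rot: [3.141, -0.031, -0.0]
ft_force: [2.8, -1.1, 1.0]
opening: -0.0001
```

```bash
python3 -m creep '{"travel":[[-0.04,0,0],[-0.04,0,0],[-0.03,0,0],[-0.03,0,0],[-0.03,0,0],[-0.02,0,0],[-0.02,0,0],[0,0,0],[0,0,0],[0,0,0]],"rotation":[[0,0,0],[0,0,0],[0,0,0],[0,0,0],[0,0,0],[0,0,0],[0,0,0],[0,0,0],[0,0,0],[0,0,0]]}'
```

```text
clock: 15.6
tcp_pos: [0.5219, -0.0154, 0.1568]
eef_rot: [3.141, -0.031, 0.0]
ft_force: [3.8, -0.2, 0.5]
opening: 0.0
```

```bash
python3 -m creep '{"travel":[[-0.03,0,0],[-0.03,0,0],[-0.03,0,0],[-0.03,0,0],[0,0,0],[0,0,0],[0,0,0],[0,0,0],[0,0,0],[0,0,0]],"rotation":[[0,0,0],[0,0,0],[0,0,0],[0,0,0],[0,0,0],[0,0,0],[0,0,0],[0,0,0],[0,0,0],[0,0,0]]}'
```

```text
clock: 16.6
tcp_pos: [0.5215, -0.0152, 0.1577]
eef_rot: [-3.14, 0.031, -0.017]
ft_force: [23.6, -1.8, -14.8]
opening: -0.0006
```

The guard hit the front stop with a sharp force rise at x=0.5215. I'll back off and rise.

```bash
python3 -m creep '{"travel":[[0.14,0,0],[0.2,0,0],[0.1,0,0],[0,0,-0.3],[0,0,-0.5],[0,0,-0.5],[0,0,-0.5],[-0.4,0,-0.4],[-0.5,0,0],[-0.5,0,0]],"rotation":[[0,0,0],[0,0,0],[0,0,0],[0,0,0],[0,0,0],[0,0,0],[0,0,0],[0,0,0],[0,0,0],[0,0,0]]}'
python3 -m creep '{"travel":[[-0.5,0,0],[-0.5,0,0],[-0.5,0,0],[0,0,0],[0,0,0],[0,0,0],[0,0,0],[0,0,0],[0,0,0],[0,0,0]],"rotation":[[0,0,0],[0,0,0],[0,0,0],[0,0,0],[0,0,0],[0,0,0],[0,0,0],[0,0,0],[0,0,0],[0,0,0]]}'
python3 - <<'E'
from h import *
s=env.get_state();print(s['tcp_pos'],s['ft_force'])
snap('wrist','w7');snap('scene','s7');snap('top','t7');crop('s7',220,160,190,150,4,'s7c')
E
```

```text
clock: 17.6
tcp_pos: [0.4668, -0.0141, 0.267]
eef_rot: [-3.141, 0.03, 0.001]
ft_force: [0.4, 1.2, -0.3]
opening: 0.0001
clock: 18.6
tcp_pos: [0.3929, -0.0128, 0.2667]
eef_rot: [-3.141, 0.031, 0.001]
ft_force: [0.2, 0.3, -0.8]
opening: -0.0006
[ 0.39293754 -0.01283345  0.26666745] [ 0.17948484  0.28925989 -0.78978119]
```

View pics/s7c.png

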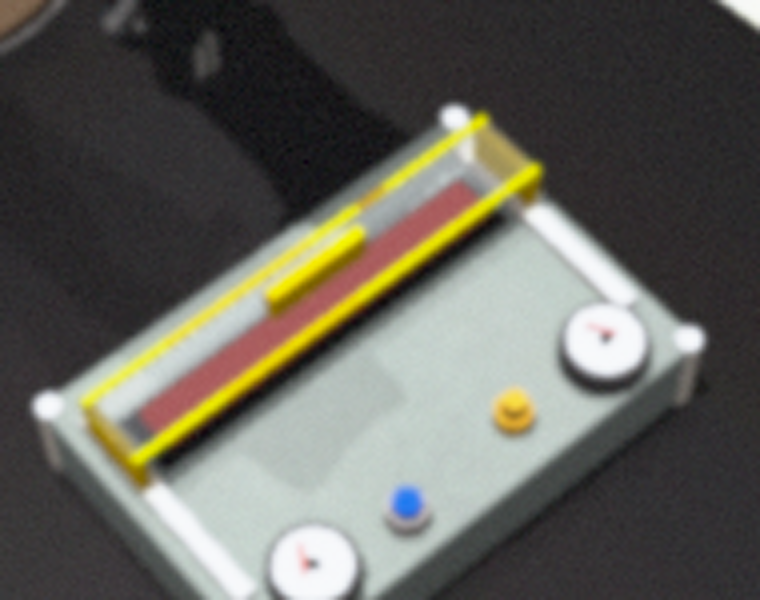

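View pics/w7.png

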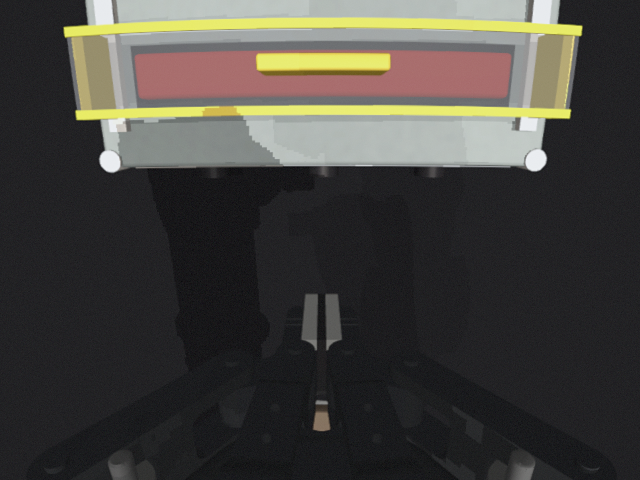

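View pics/t7.png

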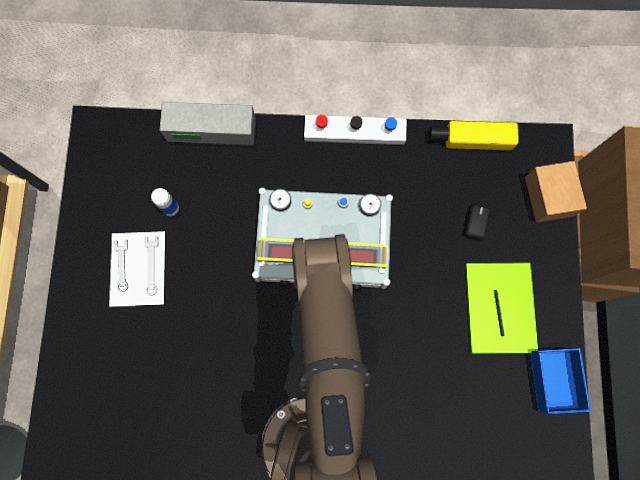

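The guard is forward, the bar is lower, and the loose parts look unmoved. One numeric check remains: the bar's height and level, from the wrist view's apparent bar length and the scene view.

Run:
```python
from h import *
d=load('w7');hsv=cv2.cvtColor(d['frame'],cv2.COLOR_BGR2HSV)
m=((hsv[...,0]<8)|(hsv[...,0]>172))&(hsv[...,1]>60)&(hsv[...,2]>60)
for r in (80,88,94):
    c=np.nonzero(m[r])[0]; print(r,c.min(),c.max())
    for z in (.095,.109): print(z,np.linalg.norm(atz(d,(c.min()-.5,r),z)-atz(d,(c.max()+.5,r),z)).round(4))
for p in [(322,54),(322,70)]: print('lip',atz(d,p,.15).round(4))
a,b=load('scene0'),load('s7')
S=b;fs=lambda c:(np.array(c)+.5)/4-.5+[220,160]
# bar rear corners (top face): scene rear-right end y+ and y- ; predicted for z=.095/.109
yaw=-.018;c0=np.array([.5055,-.0155,0])
for z in(.095,.109):
    for l in [(-.016,.14),(-.016,-.14),(.016,.14)]:
        P=c0+R.from_rotvec([0,0,yaw]).apply([l[0],l[1],z]);q=(proj(S,P)[0]-[220,160]+.5)*4-.5;print(z,l,q.round(1))
dif=cv2.absdiff(load('top0')['frame'],load('t7')['frame']).max(2)
for n,(x,y,w,h) in dict(can=(145,180,40,40),wr=(105,228,65,82),mouse=(460,200,35,45),fit=(298,195,20,16),coup=(334,194,20,16),pen=(485,280,25,60)).items(): print(n,dif[y:y+h,x:x+w].max(),dif[y:y+h,x:x+w].mean().round(1))
```

```text
80 137 508
0.095 0.2781
0.109 0.2648
88 138 507
0.095 0.2779
0.109 0.2646
94 139 506
0.095 0.2774
0.109 0.2641
lip [ 0.5099 -0.0152  0.15  ]
lip [ 0.501 -0.015  0.15 ]
0.095 (-0.016, 0.14) [461.6 173. ]
0.095 (-0.016, -0.14) [138.9 404.5]
0.095 (0.016, 0.14) [492.3 202.5]
0.109 (-0.016, 0.14) [462.1 161.6]
0.109 (-0.016, -0.14) [136.8 394.3]
0.109 (0.016, 0.14) [493.1 191.3]
can 26 6.1
wr 18 4.8
mouse 28 6.1
fit 18 9.3
coup 17 9.1
pen 112 14.5
```

```bash
python3 -c "
from station import env
print(env.sign_off())"
```

```text
the job is handed in; nothing more can be done
None
```

The console is vented and handed in at about 19 s: I slid the guard back to its rear stop, pressed the bar home at its middle, and slid the guard forward to its front stop. The hand-in gave no verdict, so what follows rests on my own measurements.

- **Guard:** The force rose sharply at both stops, to 29 N at the rear and 24 N at the front. The final wrist picture puts the lip at x ≈ 0.5055, against 0.506 at the start.
- **Bar down:** At the end of the press the fingertips stood at 0.0947 m (0.095 m is fully home). They gained only 0.2 mm while the force rose from 15 to 27 N. Afterwards the bar's apparent length fits a height of 0.095 m and not 0.109 m. It reads about 2 mm short of its true 280 mm, as it did when first measured.
- **Bar level:** The press was within about 1 mm of the middle, and in the pictures during and after it both ends look equally low. I had no direct reading of the tilt.
- **Loose parts:** The fitting, coupler, wrenches, can and mouse show no change between the first and last top pictures. The area around the pen did change, because the arm's shadow left the record book; the pen itself appears to be where it was.

The final height check in the scene picture was about 7 pixels off, but by the same amount before and after the press, so I took it as a calibration offset.

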